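# Stack the closed junction boxes in the stock rack

## Robot

A 6-joint arm with a two-finger parallel gripper is mounted at the origin on the work surface. World frame = base frame: x ahead of the robot, y to its left, z up, the work surface at z = 0. Lengths are in m, angles in rad, forces in N, time in s.
With the tool pointing down it reaches from about 0.275 to 0.775 m from the base axis. Payload 14.6 kg.
Tool frame: the origin (TCP) lies at the very end of the fingers, on their centre line; the grasp point (between the pads) lies 19 mm behind it; z points along the fingers, y is the direction in which the jaws open and shut (so a half turn about z gives the same grasp; the last joint's range is limited). The gripper opens to 85 mm and grips with 20 to 120 N. Pads are 22 mm wide; open, the fingers measure 114 mm over their backs; the gripper's body (76 mm by 85 mm) begins 54 mm behind the grasp point. The pads swing forward as they close: fully open they stand 13 mm farther back than shut.
Start: joints at [-1.481, 0.263, -0.048, 1.259, 0, 1.415], TCP at [0.127, -0.509, 0.231] pointing down, gripper open.
Joint ranges: [-2.65, 2.65], [-0.89, 1.7], [-1.18, 1.37], [-2.13, 2.11], [-1.35, 1.29], [-3.14, 3.14]. Speed limits (rad/s): [1.89, 1.89, 2.57, 2.79, 3.14, 3.14].

## Interface

Orientations are given as a 3x3 rotation matrix whose columns are the frame's x, y, z axes.
In Python, from cell import observe, optics, ticket gives the robot as it stands. The module is installed in compiled form; this text tells all that it offers.
- The arm moves only by the tool arm_command, never from a script. Its argument "motion" is a list of rows, each an object of numbers: "x", "y", "z": the shift along the tool's x, y, z in m; "rx", "ry", "rz": the turn, a rotation vector about the tool's x, y, z in rad. A call has 1 to 8 rows; each row shifts and turns the commanded pose from where the row before left it, along the tool's axes as they then stand; what a row does not reach is not made up. A row lasts 1/10 s, in which the tool goes at most 50 mm and 8.59 degrees, less where a joint would pass 70% of its speed; a pose out of reach is approached as far as the arm can. A call with a gripper value outside its range is refused whole. "fingers" is the opening, from 0 (shut) to 1 (fully open), set as the call begins (left out, the last holds). The fingers move at their own pace and stop on an object; "squeeze" is the grip in N (left out, the last holds). Time passes only in rows, so rows that do not move let the fingers close. It gives the time, the measured TCP pose, the force and the opening at its end, in the units of the state.
- observe(): the state, without advancing time (a new reading comes with each control period).
- optics.camera(name): name is "side" or "top" or "wrist"; returns (picture, depth): 480x640x3 uint8, red, green, blue; 480x640 float32, m along the optical axis (not along the pixel's ray), 0 where there is no reading.
- optics.camera_info(name): a dict with "camera_matrix" (3x3 intrinsics, pixels), "cam_to_world" (4x4, takes a point from camera to world coordinates). Camera axes: x right, y down, z forward; pixel columns grow to the right and rows downward; lengths in m; the calibration is good to about 2 mm. A picture is of the moment at which its call begins: read the wrist's pose just before it. camera_info takes no time and is no camera call; for the wrist camera it gives the pose at the moment of the call.
- ticket.hand_in(): hands the job in, once; it reports no verdict.
Trained networks look in the newest picture that a camera, given by its name, has taken for a name from the list of things; names that differ only in an ending like _2 or _b are one class to them, and where a whole thing is asked for, a point or a joint stands for the part that bears it (a point fixed in the world has none). Each returns a list of dicts, best first, with "conf" (0 to 1); they miss things now and then, are a little off and sometimes report something else, mostly with a low value. They report only what shows in the picture. A call takes as long as a camera call. They do not tell look-alikes from the thing itself.
- optics.masks_of(label, camera): "mask" (480x640 bool, what is visible of it) and "point" ([column, row] in pixels, amid what is visible of it).
- optics.landmark_of(label, camera): "point" ([column, row] in pixels: a listed point, or the origin of a listed thing).
The state is a dict: "clock": time; "qpos": joint angles; "qvel": joint speeds; "tau": joint torques, N m; "eef_pos": TCP position; "eef_rot": TCP orientation; "contact_force": force on the tool from outside, world axes, zero at the start; "wrist_torque": the same for the moment, N m; "finger_gap": finger opening in m.
Only numpy, scipy, OpenCV 4.12 (cv2) and the standard library are available. Lean on these libraries where they do the work, as an engineer would, in place of code of your own. Each camera call takes 0.05 s, during which the arm holds its last target. There are 200 camera calls.

## Task

Two closed grey junction boxes are still out on the bench, one lying flat and one standing on its end: stack both, lid up, on the box in the free bay of the blue stock rack, so that the three make one square column with edges flush all round. Before it is stacked, lay the standing one on its back on the bench, let go and take it again from above, since a tilted hand does not fit between the rack's uprights. Set the boxes down without dropping them or letting them topple, do not push the bottom box out of its place, and leave the open box without a lid and everything else where it is.

Things in the scene. Friction and masses are not known exactly. Their poses are not given: they have to be found in the camera images.
- box_base: Closed grey junction box, 116 (own y) x 62 (own x) x 44 mm (own z), pale screw lid, 0.2 to 0.4 kg. Origin: centre of its plain underside; own z points out through the lid. The bottom of the column: lies lid up, loose, in the rack's free bay, its long side running from upright to upright (axes nearly parallel to the rack's).
- box_flat: Closed grey junction box, 116 (own y) x 62 (own x) x 44 mm (own z), pale screw lid, 0.2 to 0.4 kg. Origin: centre of its plain underside; own z points out through the lid. Lies lid up on the bench.
- box_end: Closed grey junction box, 116 (own y) x 62 (own x) x 44 mm (own z), pale screw lid, 0.2 to 0.4 kg. Origin: centre of its plain underside; own z points out through the lid. Stands on a 62 x 44 end, 116 mm tall, origin 58 mm above the bench; lid faces the robot's left (own z within 0.5 rad of +y). Held across its 62 mm width and turned 90 degrees about own x it lies on its back.
- rack: Fixed blue steel rack, two bays. Origin: underneath the centre of the free bay; own x depth (136 mm), own y along the row. Floor top 6 mm above the bench. Uprights 3 mm thick, 130 deep, 150 high at own y -83, 83, 249 mm; the free bay lies between the first two, open above, in front and behind (20 mm high lip at own x 66 mm). The other bay holds fixed cartons 135 mm high.
- open_box: Bystander: the same grey junction box with its lid off, 116 (own y) x 62 (own x) x 36 mm high, orange and white terminals visible inside. Origin: centre of the underside. To be left alone.
- tape: Bystander: red roll of tape lying flat, 88 mm across, 19 mm high. Origin: centre of the underside.
- driver: Bystander: red-handled screwdriver, 200 mm long, lying along its own x. Origin: underneath, near its middle.
- elbow: Bystander: grey conduit bend lying flat, about 120 x 120 mm, 20 mm thick tube. Origin: on the bench at the centre of its bend's arc.
- lampholder: Bystander: black round lampholder, 60 mm across, 46 mm high. Origin: centre of the underside.
- socket: Bystander: white surface socket outlet lying face up, 80 x 80 x 39 mm. Origin: centre of the underside.
- tin: Bystander: plain steel tin of screws, 72 mm across, 62 mm high. Origin: centre of the underside.
Things that resemble listed ones, but are neither listed nor needed, are in the scene too. What is shaped like the box_flat but brown or red is not meant. Leave any purple look-alike of the box_end alone.

How it is judged:
By the outcome, as a careful person would: the job done as asked, in the order asked, and still so for the second after the job is handed in, with the robot touching nothing.
It also fails if it takes over 72 s, if anything falls off the work surface, if the arm or the gripper's body presses on something with over 40 N, if the wrist force passes 120 N, or if a joint passes its speed limit or range.

## Working session

There is one attempt and no reset: what is moved stays moved. The work goes in short steps, Python scripts to look and compute and a tool call to move; the robot and the scene stay as the last step left them, time stands still between calls to the robot, and variables do not carry over. Pictures are saved under pics/ and viewed, about 8 in all and at most 12, crops included, and the job is handed in when it is done.

Besides the shell and the picture viewer there is one more tool, called after "Request:" by a JSON object that holds its "api" and its "payload", one argument or row to a line. arm_command: Moves the arm, as the interface text tells. Its arguments: {"type":"object","properties":{"motion":{"type":"array"},"fingers":{"type":"number"},"squeeze":{"type":"number"}},"required":["motion"]}

```bash
mkdir -p pics
cat > h.py <<'E'
import numpy as np, cv2
from cell import observe, optics, ticket
def cloud(name):
    pic,d=optics.camera(name); i=optics.camera_info(name)
    K=np.array(i["camera_matrix"]);T=np.array(i["cam_to_world"])
    v,u=np.mgrid[:480,:640]
    P=np.stack([(u-K[0,2])/K[0,0]*d,(v-K[1,2])/K[1,1]*d,d],-1)@T[:3,:3].T+T[:3,3]
    P[d==0]=np.nan
    return pic,P
def save(n,pic): cv2.imwrite(f"pics/{n}.png",pic[...,::-1])
E
python3 - <<'E'
from h import *
print(observe())
for c in("top","side"):
    pic,P=cloud(c); save(c+"1",pic); np.save(c+".npy",P)
    print(c,np.array(optics.camera_info(c)["cam_to_world"]).round(3).tolist())
    for l in("box_flat","box_end","rack","open_box"):
        for m in optics.masks_of(l,c):
            p=P[m["mask"]]; print(l,round(m["conf"],2),np.round(m["point"]),m["mask"].sum(),np.nanmedian(p,0).round(3),np.nanpercentile(p,2,axis=0).round(3),np.nanpercentile(p,98,axis=0).round(3))
E
```

```text
{'clock': 0.0, 'qpos': array([-1.48131320e+00,  2.63507395e-01, -4.89323940e-02,  1.25939357e+00,
        3.18206136e-05,  1.41549756e+00]), 'qvel': array([ 2.77775611e-04,  9.76150664e-04,  8.02345034e-04,  2.72051286e-04,
       -1.93719073e-03, -3.15653185e-05]), 'tau': array([ 2.10619262e-03, -6.37618375e+01,  3.84565866e+01,  1.35996964e-02,
       -3.72110171e-04, -2.34435021e-05]), 'eef_pos': array([ 0.12721105, -0.50907667,  0.23083481]), 'eef_rot': array([[ 9.70190213e-01,  2.42344685e-01, -6.09795177e-05],
       [ 2.42344616e-01, -9.70189679e-01,  1.03572360e-03],
       [ 1.91840411e-04, -1.01962696e-03, -9.99999462e-01]]), 'contact_force': array([-0.05433066,  0.85680927, -0.70723364]), 'wrist_torque': array([ 0.01379768, -0.00414388, -0.00471297]), 'finger_gap': 0.08571414602896435}
top [[0.015, -0.987, 0.157, 0.412], [-1.0, -0.015, 0.002, 0.053], [0.0, -0.157, -0.988, 0.983], [0.0, 0.0, 0.0, 1.0]]
box_flat 0.75 [336. 207.] 1581 [0.629 0.017 0.042] [ 0.595 -0.038  0.005] [0.668 0.073 0.046]
box_flat 0.71 [196. 315.] 1758 [0.387 0.321 0.043] [0.344 0.266 0.009] [0.431 0.
[... 643 characters left out ...]
.017, -0.732, -0.681, 0.926], [0.0, 0.0, 0.0, 1.0]]
box_flat 0.89 [299. 237.] 1403 [0.619 0.027 0.041] [ 0.593 -0.037  0.003] [0.666 0.076 0.046]
box_flat 0.6 [279. 372.] 2235 [0.378 0.334 0.042] [0.338 0.268 0.006] [0.426 0.386 0.046]
box_end 0.8 [397. 187.] 1104 [ 0.551 -0.262  0.074] [ 0.53  -0.295  0.004] [ 0.599 -0.244  0.117]
box_end 0.35 [361. 273.] 1498 [0.441 0.001 0.016] [ 0.405 -0.055 -0.   ] [0.47  0.061 0.037]
rack 0.73 [395. 185.] 1116 [ 0.551 -0.263  0.074] [ 0.53 -0.36 -0.  ] [ 0.601 -0.244  0.117]
rack 0.62 [179. 329.] 12425 [0.544 0.419 0.092] [0.504 0.19  0.002] [0.64  0.528 0.151]
open_box 0.9 [361. 276.] 1548 [0.44  0.002 0.016] [ 0.405 -0.055 -0.001] [0.47  0.062 0.037]
```

View pics/top1.png

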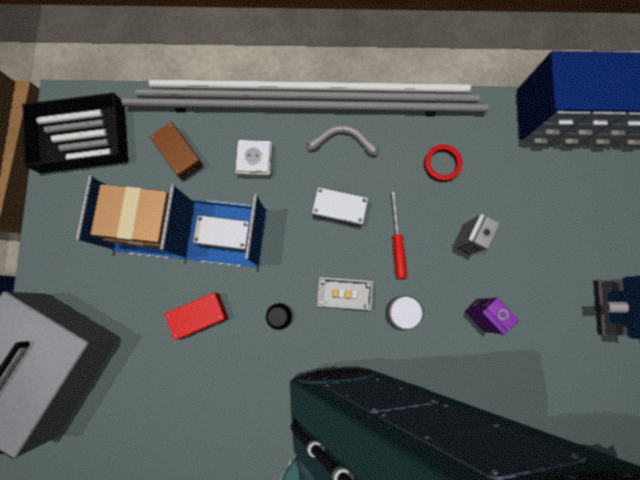

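View pics/side1.png

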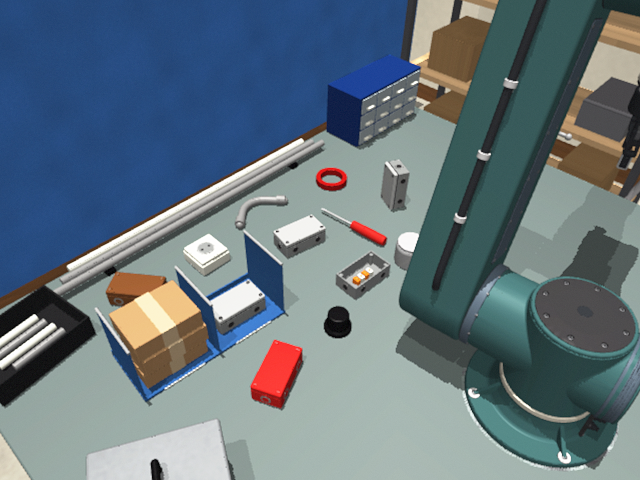

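Top view: flat grey box at (340,206), grey standing box at (478,234), purple look-alike at (492,316), base box in the rack at (222,232), open box at (345,294). The side view agrees. Next I'll fit the poses.

```bash
cat >> h.py <<'E'
def rect(P,zlo,zhi,x0,x1,y0,y1):
    m=(P[...,2]>zlo)&(P[...,2]<zhi)&(P[...,0]>x0)&(P[...,0]<x1)&(P[...,1]>y0)&(P[...,1]<y1)
    q=P[m]; (c,s,a)=cv2.minAreaRect((q[:,:2]*1000).astype(np.float32))
    if s[0]>s[1]: s=s[::-1]; a-=90   # a: direction of short side
    a=(a+90)%180-90
    return len(q),np.round(c,1),np.round(s,1),round(a,2),round(float(np.median(q[:,2])),4)
E
python3 - <<'E'
from h import *
for c in("top","side"):
    P=np.load(c+".npy"); print(c)
    print("flat",rect(P,.036,.055,.56,.70,-.08,.12))
    print("base",rect(P,.044,.06,.52,.635,.2,.345))
    print("end",rect(P,.108,.125,.50,.64,-.33,-.22))
    print("lower end",rect(P,.02,.09,.50,.64,-.33,-.22))
    print("rackbay floor",rect(P,.003,.010,.45,.7,.18,.36))
    for n,y0,y1 in(("upr",.17,.22),("upr2",.33,.385)):
        print(n,rect(P,.140,.16,.45,.7,y0,y1))
    m=(P[...,2]>.012)&(P[...,2]<.03)&(P[...,1]>.22)&(P[...,1]<.33)&(P[...,0]>.48)&(P[...,0]<.7)
    print("lip x hist",np.histogram(P[m][:,0],bins=np.arange(.48,.7,.02)))
E
```

```text
top
flat (1421, array([633.2,  16.8]), array([ 63.5, 115.8]), -11.52, 0.0426)
base (1474, array([568.3, 276.6]), array([ 62.2, 115.6]), -6.26, 0.0489)
end (663, array([ 566.8, -273.9]), array([44.8, 62.5]), 63.66, 0.1146)
lower end (364, array([ 564.8, -256.9]), array([34.9, 73.3]), -82.21, 0.0566)
rackbay floor (1754, array([572.8, 270.5]), array([179. , 241.9]), -89.74, 0.0052)
upr (209, array([564.4, 194.7]), array([  6.3, 129.6]), 84.49, 0.1512)
upr2 (268, array([580.4, 359.5]), array([  6.9, 130. ]), 84.7, 0.1506)
lip x hist (array([ 0,  0, 32,  8,  0,  0,  0, 72, 49,  0]), array([0.48, 0.5 , 0.52, 0.54, 0.56, 0.58, 0.6 , 0.62, 0.64, 0.66, 0.68]))
side
flat (877, array([632.3,  15.7]), array([ 68., 117.]), -10.92, 0.0428)
base (1189, array([567.5, 275.6]), array([ 65. , 115.7]), -6.38, 0.0489)
end (281, array([ 565.5, -274.7]), array([46.4, 67. ]), 61.81, 0.1148)
lower end (544, array([ 561.8, -258.9]), array([41.4, 74.3]), -79.46, 0.0559)
rackbay floor (1220, array([561.3, 270.4]), array([175.1, 223.9]), 89.14, 0.0052)
upr (220, array([563.1, 193. ]), array([  7.8, 131.4]), 83.73, 0.1496)
upr2 (216, array([580.1, 358.5]), array([  7. , 130.3]), 85.04, 0.1506)
lip x hist (array([  0,   0, 185,  54,   0,   0,   0,  92,   9,   0]), array([0.48, 0.5 , 0.52, 0.54, 0.56, 0.58, 0.6 , 0.62, 0.64, 0.66, 0.68]))
```

```bash
cat >> h.py <<'E'
from scipy.spatial.transform import Rotation as Ro
def Rdown(xyaw,tilt=0):
    "tool down with tool x at xyaw deg, then turned by tilt deg about tool y"
    a=np.radians(xyaw); x=np.array([np.cos(a),np.sin(a),0]); z=np.array([0,0,-1.])
    return np.stack([x,np.cross(z,x),z],1)@Ro.from_rotvec([0,np.radians(tilt),0]).as_matrix()
def plan(stages,R0=None,p0=None):
    s=observe(); R=np.array(s["eef_rot"]) if R0 is None else R0; p=np.array(s["eef_pos"]) if p0 is None else p0
    print("at",p.round(4),"gap",round(s["finger_gap"],4),"t",round(s["clock"],2))
    for Rt,pt,n in stages:
        r=Ro.from_matrix(R.T@Rt).as_rotvec()/n
        A=sum(Ro.from_rotvec(r*i).as_matrix() for i in range(n))
        d=np.linalg.solve(A,R.T@(np.array(pt)-p))
        print(n,"rows:",dict(zip(("x","y","z","rx","ry","rz"),np.r_[d.round(4),r.round(4)].tolist())),"mm",round(1000*np.linalg.norm(d)),"deg",round(np.degrees(np.linalg.norm(r)),1))
        R,p=Rt,np.array(pt)
E
python3 - <<'E'
from h import *
plan([(Rdown(78.5),[.6327,.0163,.20],16)])
E
```

```text
at [ 0.1272 -0.5093  0.2313] gap 0.0854 t 0.5
16 rows: {'x': 0.048, 'y': -0.0016, 'z': 0.002, 'rx': -0.0, 'ry': -0.0, 'rz': -0.0703} mm 48 deg 4.0
```

Request:
{"api": "arm_command", "payload": {
  "motion": [
    {"x": 0.048,"y": -0.0016,"z": 0.002,"rz": -0.0703},
    {"x": 0.048,"y": -0.0016,"z": 0.002,"rz": -0.0703},
    {"x": 0.048,"y": -0.0016,"z": 0.002,"rz": -0.0703},
    {"x": 0.048,"y": -0.0016,"z": 0.002,"rz": -0.0703},
    {"x": 0.048,"y": -0.0016,"z": 0.002,"rz": -0.0703},
    {"x": 0.048,"y": -0.0016,"z": 0.002,"rz": -0.0703},
    {"x": 0.048,"y": -0.0016,"z": 0.002,"rz": -0.0703},
    {"x": 0.048,"y": -0.0016,"z": 0.002,"rz": -0.0703}
  ],
  "fingers": 1
}}

```text
invalid input at $.motion[0]: expected keys x, y, z, rx, ry, rz
```

Request:
{"api": "arm_command", "payload": {
  "motion": [
    {"x": 0.048,"y": -0.0016,"z": 0.002,"rz": -0.0703},
    {"x": 0.048,"y": -0.0016,"z": 0.002,"rz": -0.0703},
    {"x": 0.048,"y": -0.0016,"z": 0.002,"rz": -0.0703},
    {"x": 0.048,"y": -0.0016,"z": 0.002,"rz": -0.0703},
    {"x": 0.048,"y": -0.0016,"z": 0.002,"rz": -0.0703},
    {"x": 0.048,"y": -0.0016,"z": 0.002,"rz": -0.0703},
    {"x": 0.048,"y": -0.0016,"z": 0.002,"rz": -0.0703},
    {"x": 0.048,"y": -0.0016,"z": 0.002,"rz": -0.0703}
  ]
}}

```text
invalid input at $.motion[0]: expected keys x, y, z, rx, ry, rz
```

Run:
```python
from h import *
pic,P=cloud("wrist"); save("w1",pic)
print(rect(P,.036,.055,.56,.70,-.08,.12))
plan([(Rdown(78.5),[.6327,.0163,.012],6)])
print(observe()["eef_rot"].round(3).tolist(),observe()["qpos"])
```

```text
(0, array([0., 0.]), array([0., 0.]), 0.0, nan)
at [ 0.1272 -0.5094  0.2313] gap 0.0852 t 0.55
6 rows: {'x': 0.1275, 'y': -0.0117, 'z': 0.0365, 'rx': 0.0, 'ry': 0.0, 'rz': -0.1876} mm 133 deg 10.7
[[0.97, 0.242, -0.0], [0.242, -0.97, -0.0], [-0.0, 0.0, -1.0]] [-1.48132242e+00  2.63091875e-01 -4.83077504e-02  1.25936895e+00
 -1.90231120e-05  1.41553359e+00]
  return _methods._mean(a, axis=axis, dtype=dtype,
  ret = ret.dtype.type(ret / rcount)
```

All six keys are needed.

Request:
{"api": "arm_command", "payload": {
  "motion": [
    {"x": 0.048,"y": -0.0016,"z": 0.002,"rx": 0,"ry": 0,"rz": -0.0703},
    {"x": 0.048,"y": -0.0016,"z": 0.002,"rx": 0,"ry": 0,"rz": -0.0703},
    {"x": 0.048,"y": -0.0016,"z": 0.002,"rx": 0,"ry": 0,"rz": -0.0703},
    {"x": 0.048,"y": -0.0016,"z": 0.002,"rx": 0,"ry": 0,"rz": -0.0703},
    {"x": 0.048,"y": -0.0016,"z": 0.002,"rx": 0,"ry": 0,"rz": -0.0703},
    {"x": 0.048,"y": -0.0016,"z": 0.002,"rx": 0,"ry": 0,"rz": -0.0703},
    {"x": 0.048,"y": -0.0016,"z": 0.002,"rx": 0,"ry": 0,"rz": -0.0703},
    {"x": 0.048,"y": -0.0016,"z": 0.002,"rx": 0,"ry": 0,"rz": -0.0703}
  ],
  "fingers": 1
}}

```text
clock: 1.35
eef_pos: [0.4571, -0.3182, 0.2152]
eef_rot: [[0.689, 0.724, 0.0], [0.724, -0.689, -0.0], [0.0, 0.0, -1.0]]
contact_force: [0.5, -1.0, -0.6]
finger_gap: 0.0855
```

Request:
{"api": "arm_command", "payload": {
  "motion": [
    {"x": 0.048,"y": -0.0016,"z": 0.002,"rx": 0,"ry": 0,"rz": -0.0703},
    {"x": 0.048,"y": -0.0016,"z": 0.002,"rx": 0,"ry": 0,"rz": -0.0703},
    {"x": 0.048,"y": -0.0016,"z": 0.002,"rx": 0,"ry": 0,"rz": -0.0703},
    {"x": 0.048,"y": -0.0016,"z": 0.002,"rx": 0,"ry": 0,"rz": -0.0703},
    {"x": 0.048,"y": -0.0016,"z": 0.002,"rx": 0,"ry": 0,"rz": -0.0703},
    {"x": 0.048,"y": -0.0016,"z": 0.002,"rx": 0,"ry": 0,"rz": -0.0703},
    {"x": 0.048,"y": -0.0016,"z": 0.002,"rx": 0,"ry": 0,"rz": -0.0703},
    {"x": 0.048,"y": -0.0016,"z": 0.002,"rx": 0,"ry": 0,"rz": -0.0703}
  ]
}}

```text
clock: 2.15
eef_pos: [0.6327, 0.018, 0.199]
eef_rot: [[0.197, 0.98, 0.0], [0.98, -0.197, -0.0], [-0.0, 0.0, -1.0]]
contact_force: [0.1, -0.7, -0.3]
finger_gap: 0.0854
```

Run:
```python
from h import *
pic,P=cloud("wrist"); save("w1",pic)
print(rect(P,.036,.055,.56,.70,-.08,.12))
plan([(Rdown(78.5),[.6327,.0163,.012],6)])
print(observe()["eef_rot"].round(3).tolist(),observe()["qpos"])
```

```text
(11273, array([634.5,  22.4]), array([ 62.1, 115.6]), -11.18, 0.043)
at [0.6332 0.0243 0.1986] gap 0.0855 t 2.2
6 rows: {'x': -0.0014, 'y': 0.0002, 'z': 0.0311, 'rx': -0.0001, 'ry': -0.0004, 'rz': 0.0018} mm 31 deg 0.1
[[0.189, 0.982, -0.0], [0.982, -0.189, 0.002], [0.002, -0.001, -1.0]] [-0.09123655  0.46296049  0.17464232  1.28285236  0.00225941  1.66938757]
```

Run:
```python
from h import *
for i in range(2):
    pic,P=cloud("wrist")
    print(observe()["eef_pos"].round(4),rect(P,.036,.055,.56,.70,-.08,.12))
save("w1",pic)
plan([(Rdown(78.8),[.6335,.0163,.012],6)])
print(observe()["eef_rot"].round(3).tolist(),observe()["qvel"].round(3))
```

```text
[0.6327 0.0212 0.1987] (11074, array([633.5,  12.5]), array([ 62.1, 115.7]), -11.76, 0.0437)
[0.6323 0.0188 0.1988] (11180, array([633.7,  13.2]), array([ 62.2, 115.6]), -11.83, 0.0437)
at [0.6323 0.0188 0.1988] gap 0.0852 t 2.3
6 rows: {'x': -0.0004, 'y': 0.0003, 'z': 0.0311, 'rx': -0.0001, 'ry': -0.0, 'rz': -0.0003} mm 31 deg 0.0
[[0.196, 0.981, -0.0], [0.981, -0.196, 0.0], [0.0, -0.001, -1.0]] [-0.062 -0.013 -0.013 -0.002 -0.012 -0.002]
```

View pics/w1.png

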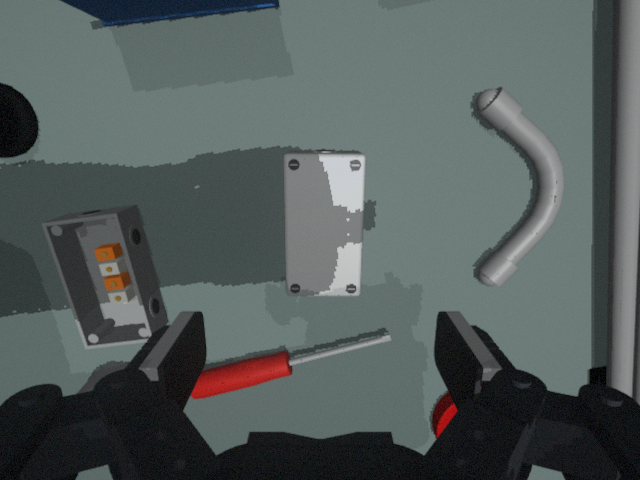

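Wrist view: flat box at (325,225), open box at left, driver shank below the fingers' line. The arm was still settling; I go down part way, let it settle and measure again.

Request:
{"api": "arm_command", "payload": {
  "motion": [
    {"x": 0,"y": 0,"z": 0.03,"rx": 0,"ry": 0,"rz": 0},
    {"x": 0,"y": 0,"z": 0.02,"rx": 0,"ry": 0,"rz": 0},
    {"x": 0,"y": 0,"z": 0,"rx": 0,"ry": 0,"rz": 0},
    {"x": 0,"y": 0,"z": 0,"rx": 0,"ry": 0,"rz": 0},
    {"x": 0,"y": 0,"z": 0,"rx": 0,"ry": 0,"rz": 0}
  ]
}}

```text
clock: 2.8
eef_pos: [0.6327, 0.0155, 0.1506]
eef_rot: [[0.201, 0.98, 0.002], [0.98, -0.201, -0.0], [0.0, 0.002, -1.0]]
contact_force: [-0.3, -0.5, -0.6]
finger_gap: 0.0853
```

Run:
```python
from h import *
for i in range(2):
    pic,P=cloud("wrist")
    print(observe()["eef_pos"].round(4),rect(P,.036,.055,.56,.70,-.08,.12))
plan([(Rdown(78.5),[.6335,.0163,.012],6)])
print(observe()["eef_rot"].round(3).tolist(),observe()["qvel"].round(3))
```

```text
[0.6327 0.0156 0.1506] (15531, array([634.2,  15.9]), array([ 62.2, 115.8]), -11.69, 0.0435)
[0.6326 0.0158 0.1505] (15527, array([634.1,  15.9]), array([ 62.3, 115.8]), -11.54, 0.0434)
at [0.6326 0.0158 0.1505] gap 0.0857 t 2.9
6 rows: {'x': 0.0001, 'y': 0.0001, 'z': 0.0231, 'rx': 0.0003, 'ry': -0.0, 'rz': -0.0002} mm 23 deg 0.0
[[0.2, 0.98, 0.002], [0.98, -0.2, -0.0], [0.0, 0.002, -1.0]] [ 0.004  0.003 -0.007 -0.005 -0.002  0.   ]
```

Request:
{"api": "arm_command", "payload": {
  "motion": [
    {"x": 0,"y": 0.0005,"z": 0.03,"rx": 0,"ry": 0,"rz": 0},
    {"x": 0,"y": 0.0005,"z": 0.04,"rx": 0,"ry": 0,"rz": 0},
    {"x": 0,"y": 0,"z": 0.04,"rx": 0,"ry": 0,"rz": 0},
    {"x": 0,"y": 0,"z": 0.02,"rx": 0,"ry": 0,"rz": 0},
    {"x": 0,"y": 0,"z": 0.008,"rx": 0,"ry": 0,"rz": 0},
    {"x": 0,"y": 0,"z": 0,"rx": 0,"ry": 0,"rz": 0},
    {"x": 0,"y": 0,"z": 0,"rx": 0,"ry": 0,"rz": 0}
  ]
}}

```text
clock: 3.6
eef_pos: [0.634, 0.0158, 0.0127]
eef_rot: [[0.2, 0.98, 0.002], [0.98, -0.2, -0.0], [0.0, 0.002, -1.0]]
contact_force: [0.5, -0.6, -0.2]
finger_gap: 0.0855
```

Request:
{"api": "arm_command", "payload": {
  "motion": [
    {"x": 0,"y": 0,"z": 0,"rx": 0,"ry": 0,"rz": 0},
    {"x": 0,"y": 0,"z": 0,"rx": 0,"ry": 0,"rz": 0},
    {"x": 0,"y": 0,"z": 0,"rx": 0,"ry": 0,"rz": 0},
    {"x": 0,"y": 0,"z": 0,"rx": 0,"ry": 0,"rz": 0},
    {"x": 0,"y": 0,"z": 0,"rx": 0,"ry": 0,"rz": 0},
    {"x": 0,"y": 0,"z": 0,"rx": 0,"ry": 0,"rz": 0},
    {"x": 0,"y": 0,"z": 0,"rx": 0,"ry": 0,"rz": 0}
  ],
  "fingers": 0,
  "squeeze": 50
}}

```text
clock: 4.3
eef_pos: [0.6339, 0.0158, 0.0128]
eef_rot: [[0.2, 0.98, 0.002], [0.98, -0.2, -0.0], [0.0, 0.002, -1.0]]
contact_force: [-0.8, 0.2, 8.6]
finger_gap: 0.0611
```

Run:
```python
from h import *
s=observe();R,p=s["eef_rot"],s["eef_pos"]
print(R.round(3).tolist(),s["contact_force"])
a=Rdown(78.5); b=Rdown(83.7)
plan([(R,p+[0,0,.19],6),(b,[.568,.276,p[2]+.19],10)])
```

```text
[[0.2, 0.98, 0.002], [0.98, -0.2, -0.0], [0.0, 0.002, -1.0]] [-0.75950378  0.23477438  8.58330903]
at [0.6339 0.0158 0.0128] gap 0.0611 t 4.3
6 rows: {'x': 0.0, 'y': 0.0001, 'z': -0.0317, 'rx': 0.0, 'ry': 0.0, 'rz': 0.0} mm 32 deg 0.0
10 rows: {'x': 0.0246, 'y': -0.0107, 'z': -0.0, 'rx': 0.0002, 'ry': -0.0, 'rz': -0.0091} mm 27 deg 0.5
```

Request:
{"api": "arm_command", "payload": {
  "motion": [
    {"x": 0,"y": 0,"z": -0.01,"rx": 0,"ry": 0,"rz": 0},
    {"x": 0,"y": 0,"z": -0.03,"rx": 0,"ry": 0,"rz": 0},
    {"x": 0,"y": 0,"z": -0.045,"rx": 0,"ry": 0,"rz": 0},
    {"x": 0,"y": 0,"z": -0.045,"rx": 0,"ry": 0,"rz": 0},
    {"x": 0,"y": 0,"z": -0.04,"rx": 0,"ry": 0,"rz": 0},
    {"x": 0,"y": 0,"z": -0.02,"rx": 0,"ry": 0,"rz": 0}
  ]
}}

```text
clock: 4.9
eef_pos: [0.6337, 0.0159, 0.2059]
eef_rot: [[0.2, 0.98, 0.005], [0.98, -0.2, -0.0], [0.0, 0.005, -1.0]]
contact_force: [2.5, -0.2, -4.1]
finger_gap: 0.0614
```

Request:
{"api": "arm_command", "payload": {
  "motion": [
    {"x": 0.016,"y": -0.0067,"z": 0,"rx": 0,"ry": 0,"rz": -0.0114},
    {"x": 0.031,"y": -0.0133,"z": 0,"rx": 0,"ry": 0,"rz": -0.0114},
    {"x": 0.037,"y": -0.016,"z": 0,"rx": 0,"ry": 0,"rz": -0.0114},
    {"x": 0.041,"y": -0.018,"z": 0,"rx": 0,"ry": 0,"rz": -0.0114},
    {"x": 0.041,"y": -0.018,"z": 0,"rx": 0,"ry": 0,"rz": -0.0114},
    {"x": 0.038,"y": -0.017,"z": 0,"rx": 0,"ry": 0,"rz": -0.0114},
    {"x": 0.027,"y": -0.012,"z": 0,"rx": 0,"ry": 0,"rz": -0.0114},
    {"x": 0.015,"y": -0.006,"z": 0,"rx": 0,"ry": 0,"rz": -0.0114}
  ]
}}

```text
clock: 5.7
eef_pos: [0.5653, 0.2785, 0.2007]
eef_rot: [[0.107, 0.994, -0.001], [0.994, -0.107, -0.0], [-0.0, -0.001, -1.0]]
contact_force: [-0.2, -0.9, -2.8]
finger_gap: 0.0615
```

Request:
{"api": "arm_command", "payload": {
  "motion": [
    {"x": 0,"y": 0,"z": 0,"rx": 0,"ry": 0,"rz": 0},
    {"x": 0,"y": 0,"z": 0,"rx": 0,"ry": 0,"rz": 0},
    {"x": 0,"y": 0,"z": 0,"rx": 0,"ry": 0,"rz": 0},
    {"x": 0,"y": 0,"z": 0,"rx": 0,"ry": 0,"rz": 0},
    {"x": 0,"y": 0,"z": 0,"rx": 0,"ry": 0,"rz": 0}
  ]
}}

```text
clock: 6.2
eef_pos: [0.5675, 0.2751, 0.2013]
eef_rot: [[0.111, 0.994, 0.0], [0.994, -0.111, -0.0], [-0.0, 0.0, -1.0]]
contact_force: [0.1, 0.2, -3.3]
finger_gap: 0.0612
```

Run:
```python
from h import *
s=observe()
pic,P=cloud("wrist"); save("w2",pic)
zt=s["eef_pos"][2]
print("base",rect(P,.044,.06,.50,.66,.2,.345)); print("held",rect(P,zt+.022,zt+.045,.50,.66,.19,.36))
print(s["eef_rot"].round(3).tolist(),s["qvel"].round(3),s["contact_force"])
plan([(Rdown(83.7),[.568,.276,.07],6)])
```

```text
base (1840, array([574.2, 325.8]), array([15.8, 61.8]), 83.62, 0.0495)
held (53322, array([568.5, 286.9]), array([89. , 93.6]), -7.22, 0.232)
[[0.111, 0.994, 0.0], [0.994, -0.111, -0.0], [-0.0, 0.0, -1.0]] [0.006 0.001 0.    0.    0.001 0.001] [ 0.14975403  0.23016582 -3.30856744]
at [0.5674 0.2752 0.2013] gap 0.0612 t 6.25
6 rows: {'x': 0.0001, 'y': 0.0001, 'z': 0.0219, 'rx': 0.0, 'ry': 0.0, 'rz': -0.0002} mm 22 deg 0.0
```

View pics/w2.png

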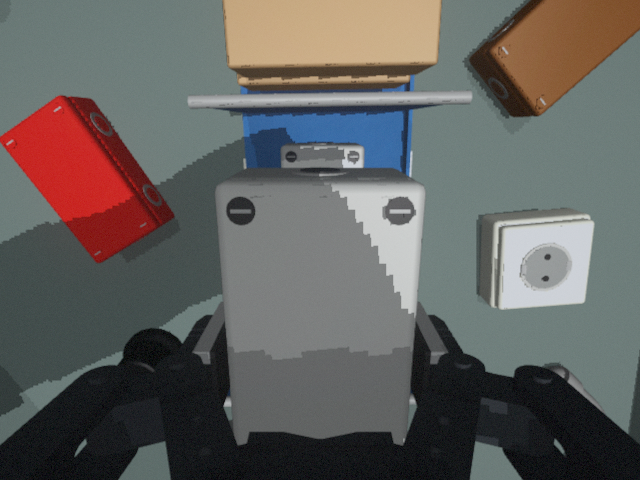

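Run:
```python
from h import *
pic,P=cloud("wrist"); s=observe(); p,R=s["eef_pos"],s["eef_rot"]
Q=(P-p)@R*1000   # tool coords
for n,zl,zh in(("base",.044,.06),("held",p[2]+.026,p[2]+.036)):
    m=(P[...,2]>zl)&(P[...,2]<zh)&(abs(Q[...,0]-(50 if n=="base" else 45))<(30 if n=="base" else 25))&(abs(Q[...,1])<45)
    q=Q[m]; print(n,m.sum(),np.percentile(q,[.5,1,50,99,99.5],axis=0)[:,:2].round(1).tolist(),q[:,:2].min(0).round(1),q[:,:2].max(0).round(1),"z",P[m][:,2].mean())
print(p)
```

```text
base 1817 [[43.2, -28.9], [43.3, -28.6], [51.1, 1.6], [58.3, 31.5], [58.3, 31.8]] [ 43.  -29.5] [58.4 32.2] z 0.04938655041425696
held 25126 [[20.2, -30.2], [20.4, -29.8], [40.7, -0.2], [57.9, 29.7], [58.0, 30.1]] [ 20.  -31.3] [58.3 31.1] z 0.23189747920256532
[0.56730731 0.27540076 0.20130639]
```

Request:
{"api": "arm_command", "payload": {
  "motion": [
    {"x": 0.0002,"y": 0.0014,"z": 0.015,"rx": 0,"ry": 0,"rz": 0},
    {"x": 0,"y": 0,"z": 0.035,"rx": 0,"ry": 0,"rz": 0},
    {"x": 0,"y": 0,"z": 0.04,"rx": 0,"ry": 0,"rz": 0},
    {"x": 0,"y": 0,"z": 0.03,"rx": 0,"ry": 0,"rz": 0},
    {"x": 0,"y": 0,"z": 0.014,"rx": 0,"ry": 0,"rz": 0},
    {"x": 0,"y": 0,"z": 0,"rx": 0,"ry": 0,"rz": 0},
    {"x": 0,"y": 0,"z": 0,"rx": 0,"ry": 0,"rz": 0},
    {"x": 0,"y": 0,"z": 0,"rx": 0,"ry": 0,"rz": 0}
  ]
}}

```text
clock: 7.1
eef_pos: [0.5693, 0.2761, 0.0686]
eef_rot: [[0.11, 0.994, 0.002], [0.994, -0.11, 0.001], [0.001, 0.002, -1.0]]
contact_force: [0.6, 0.7, -3.2]
finger_gap: 0.0613
```

Request:
{"api": "arm_command", "payload": {
  "motion": [
    {"x": 0,"y": 0,"z": 0.001,"rx": 0,"ry": 0,"rz": 0},
    {"x": 0,"y": 0,"z": 0.001,"rx": 0,"ry": 0,"rz": 0},
    {"x": 0,"y": 0,"z": 0,"rx": 0,"ry": 0,"rz": 0},
    {"x": 0,"y": 0,"z": 0,"rx": 0,"ry": 0,"rz": 0}
  ]
}}

```text
clock: 7.5
eef_pos: [0.5686, 0.2759, 0.0654]
eef_rot: [[0.11, 0.994, 0.0], [0.994, -0.11, 0.0], [0.0, 0.0, -1.0]]
contact_force: [0.6, -0.2, -3.7]
finger_gap: 0.061
```

Request:
{"api": "arm_command", "payload": {
  "motion": [
    {"x": 0,"y": 0,"z": 0.001,"rx": 0,"ry": 0,"rz": 0},
    {"x": 0,"y": 0,"z": 0.001,"rx": 0,"ry": 0,"rz": 0},
    {"x": 0,"y": 0,"z": 0,"rx": 0,"ry": 0,"rz": 0},
    {"x": 0,"y": 0,"z": 0,"rx": 0,"ry": 0,"rz": 0}
  ]
}}

```text
clock: 7.9
eef_pos: [0.5685, 0.2759, 0.0632]
eef_rot: [[0.11, 0.994, -0.0], [0.994, -0.11, -0.0], [-0.0, -0.0, -1.0]]
contact_force: [0.5, -0.3, -3.9]
finger_gap: 0.0614
```

Request:
{"api": "arm_command", "payload": {
  "motion": [
    {"x": 0,"y": 0,"z": 0.0005,"rx": 0,"ry": 0,"rz": 0},
    {"x": 0,"y": 0,"z": 0,"rx": 0,"ry": 0,"rz": 0},
    {"x": 0,"y": 0,"z": 0,"rx": 0,"ry": 0,"rz": 0}
  ]
}}

```text
clock: 8.2
eef_pos: [0.5686, 0.2759, 0.0628]
eef_rot: [[0.11, 0.994, 0.0], [0.994, -0.11, 0.0], [0.0, 0.0, -1.0]]
contact_force: [0.1, -0.7, -2.9]
finger_gap: 0.0614
```

Run:
```python
from h import *
for c in("side","top"):
    pic,P=cloud(c); print(c,"mid",rect(P,.085,.1,.52,.635,.2,.345))
save("s3",cv2.resize(optics.camera("side")[0][230:400,140:320],None,fx=4,fy=3.4))
print(observe()["eef_pos"],observe()["contact_force"])
```

```text
side mid (923, array([563.8, 275.9]), array([ 84. , 117.1]), -7.19, 0.0927)
top mid (731, array([560.6, 246.1]), array([54.6, 80.5]), 82.53, 0.0927)
[0.56859779 0.27592661 0.06284615] [-0.05536396  0.21616273 -3.12048929]
```

View pics/s3.png

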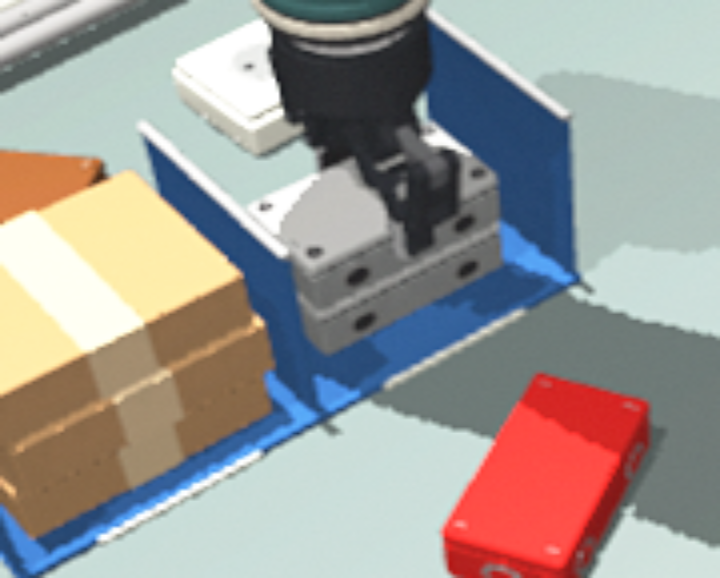

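The crop shows the held box directly over the base and flush. I lower it to contact next.

Request:
{"api": "arm_command", "payload": {
  "motion": [
    {"x": 0,"y": 0,"z": 0.0005,"rx": 0,"ry": 0,"rz": 0},
    {"x": 0,"y": 0,"z": 0.0003,"rx": 0,"ry": 0,"rz": 0},
    {"x": 0,"y": 0,"z": 0,"rx": 0,"ry": 0,"rz": 0}
  ]
}}

```text
clock: 8.65
eef_pos: [0.5686, 0.2759, 0.0627]
eef_rot: [[0.11, 0.994, 0.001], [0.994, -0.11, 0.0], [0.0, 0.001, -1.0]]
contact_force: [-4.1, -1.0, 8.1]
finger_gap: 0.0613
```

Request:
{"api": "arm_command", "payload": {
  "motion": [
    {"x": 0,"y": 0,"z": 0.0005,"rx": 0,"ry": 0,"rz": 0},
    {"x": 0,"y": 0,"z": 0,"rx": 0,"ry": 0,"rz": 0},
    {"x": 0,"y": 0,"z": 0,"rx": 0,"ry": 0,"rz": 0}
  ]
}}

```text
clock: 8.95
eef_pos: [0.5686, 0.2759, 0.0627]
eef_rot: [[0.11, 0.994, 0.001], [0.994, -0.11, 0.0], [0.0, 0.001, -1.0]]
contact_force: [-5.9, -2.5, 13.6]
finger_gap: 0.0614
```

Request:
{"api": "arm_command", "payload": {
  "motion": [
    {"x": 0,"y": 0,"z": -0.0005,"rx": 0,"ry": 0,"rz": 0},
    {"x": 0,"y": 0,"z": 0,"rx": 0,"ry": 0,"rz": 0},
    {"x": 0,"y": 0,"z": 0,"rx": 0,"ry": 0,"rz": 0},
    {"x": 0,"y": 0,"z": 0,"rx": 0,"ry": 0,"rz": 0},
    {"x": 0,"y": 0,"z": 0,"rx": 0,"ry": 0,"rz": 0},
    {"x": 0,"y": 0,"z": 0,"rx": 0,"ry": 0,"rz": 0}
  ],
  "fingers": 1
}}

```text
clock: 9.55
eef_pos: [0.5685, 0.2759, 0.0619]
eef_rot: [[0.11, 0.994, -0.0], [0.994, -0.11, -0.0], [-0.0, -0.0, -1.0]]
contact_force: [-0.7, 0.5, -0.3]
finger_gap: 0.0855
```

Request:
{"api": "arm_command", "payload": {
  "motion": [
    {"x": 0,"y": 0,"z": -0.01,"rx": 0,"ry": 0,"rz": 0},
    {"x": 0,"y": 0,"z": -0.03,"rx": 0,"ry": 0,"rz": 0},
    {"x": 0,"y": 0,"z": -0.045,"rx": 0,"ry": 0,"rz": 0},
    {"x": 0,"y": 0,"z": -0.05,"rx": 0,"ry": 0,"rz": 0},
    {"x": 0,"y": 0,"z": -0.035,"rx": 0,"ry": 0,"rz": 0},
    {"x": 0,"y": 0,"z": -0.015,"rx": 0,"ry": 0,"rz": 0},
    {"x": 0,"y": 0,"z": 0,"rx": 0,"ry": 0,"rz": 0},
    {"x": 0,"y": 0,"z": 0,"rx": 0,"ry": 0,"rz": 0}
  ]
}}

```text
clock: 10.35
eef_pos: [0.5684, 0.2759, 0.2468]
eef_rot: [[0.11, 0.994, -0.0], [0.994, -0.11, -0.0], [-0.0, -0.0, -1.0]]
contact_force: [-0.6, 0.6, -0.4]
finger_gap: 0.0851
```

Run:
```python
from h import *
for c in("wrist","top"):
    pic,P=cloud(c); print(c,"mid",rect(P,.085,.1,.52,.635,.2,.345)); 
print("end",rect(P,.108,.125,.50,.64,-.33,-.22))
a=np.radians(63.); n=np.array([np.cos(a),np.sin(a),0]); Z=np.array([0,0,1.])
for t in (55,-55):
    print(t,Rdown(63,t)[:,2].round(2),"n",n.round(2))
```

```text
wrist mid (11453, array([567.8, 275.5]), array([ 62.2, 115.8]), -6.38, 0.0929)
top mid (1595, array([567.8, 276.9]), array([ 62.4, 117. ]), -6.27, 0.0928)
end (661, array([ 567.1, -273.7]), array([44.4, 62.7]), 63.34, 0.1146)
55 [ 0.37  0.73 -0.57] n [0.45 0.89 0.  ]
-55 [-0.37 -0.73 -0.57] n [0.45 0.89 0.  ]
```

Run:
```python
from h import *
R0=Rdown(63,-55)
plan([(Rdown(63),[.62,-.05,.25],9),(R0,[.614,-.180,.134],9)])
print(observe()["qpos"])
```

```text
at [0.5681 0.2758 0.2459] gap 0.0851 t 10.45
9 rows: {'x': -0.0335, 'y': 0.0153, 'z': -0.0005, 'rx': -0.0002, 'ry': 0.0001, 'rz': 0.0401} mm 37 deg 2.3
9 rows: {'x': -0.0069, 'y': 0.006, 'z': 0.0179, 'rx': 0.0, 'ry': -0.1067, 'rz': 0.0} mm 20 deg 6.1
[3.22961573e-01 4.52144259e-01 2.83649816e-01 1.40410282e+00
 2.53900257e-05 2.00376239e+00]
```

Request:
{"api": "arm_command", "payload": {
  "motion": [
    {"x": -0.0335,"y": 0.0153,"z": 0,"rx": 0,"ry": 0,"rz": 0.0401},
    {"x": -0.0335,"y": 0.0153,"z": 0,"rx": 0,"ry": 0,"rz": 0.0401},
    {"x": -0.0335,"y": 0.0153,"z": 0,"rx": 0,"ry": 0,"rz": 0.0401},
    {"x": -0.0335,"y": 0.0153,"z": 0,"rx": 0,"ry": 0,"rz": 0.0401},
    {"x": -0.0335,"y": 0.0153,"z": 0,"rx": 0,"ry": 0,"rz": 0.0401},
    {"x": -0.0335,"y": 0.0153,"z": 0,"rx": 0,"ry": 0,"rz": 0.0401},
    {"x": -0.0335,"y": 0.0153,"z": 0,"rx": 0,"ry": 0,"rz": 0.0401},
    {"x": -0.0335,"y": 0.0153,"z": 0,"rx": 0,"ry": 0,"rz": 0.0401}
  ]
}}

```text
clock: 11.25
eef_pos: [0.6201, -0.0143, 0.2458]
eef_rot: [[0.419, 0.908, -0.002], [0.908, -0.419, 0.0], [-0.0, -0.002, -1.0]]
contact_force: [0.1, 0.0, -0.5]
finger_gap: 0.0853
```

Request:
{"api": "arm_command", "payload": {
  "motion": [
    {"x": -0.0335,"y": 0.0153,"z": 0,"rx": 0,"ry": 0,"rz": 0.0401},
    {"x": -0.0069,"y": 0.006,"z": 0.0179,"rx": 0,"ry": -0.1067,"rz": 0},
    {"x": -0.0069,"y": 0.006,"z": 0.0179,"rx": 0,"ry": -0.1067,"rz": 0},
    {"x": -0.0069,"y": 0.006,"z": 0.0179,"rx": 0,"ry": -0.1067,"rz": 0},
    {"x": -0.0069,"y": 0.006,"z": 0.0179,"rx": 0,"ry": -0.1067,"rz": 0},
    {"x": -0.0069,"y": 0.006,"z": 0.0179,"rx": 0,"ry": -0.1067,"rz": 0},
    {"x": -0.0069,"y": 0.006,"z": 0.0179,"rx": 0,"ry": -0.1067,"rz": 0}
  ]
}}

```text
clock: 11.95
eef_pos: [0.6218, -0.126, 0.1545]
eef_rot: [[0.361, 0.892, -0.273], [0.713, -0.453, -0.536], [-0.601, -0.001, -0.799]]
contact_force: [0.3, -1.1, 0.4]
finger_gap: 0.0852
```

Run:
```python
from h import *
plan([(Rdown(63,-55),[.614,-.180,.134],3)])
print(observe()["qpos"].round(2))
```

```text
at [ 0.6218 -0.126   0.1545] gap 0.0852 t 11.95
3 rows: {'x': -0.008, 'y': 0.0059, 'z': 0.0168, 'rx': 0.0, 'ry': -0.105, 'rz': 0.0006} mm 19 deg 6.0
[-0.08  0.69  0.31  1.47 -0.59  2.05]
```

Request:
{"api": "arm_command", "payload": {
  "motion": [
    {"x": -0.0069,"y": 0.006,"z": 0.0179,"rx": 0,"ry": -0.1067,"rz": 0},
    {"x": -0.0069,"y": 0.006,"z": 0.0179,"rx": 0,"ry": -0.1067,"rz": 0},
    {"x": -0.0069,"y": 0.006,"z": 0.0179,"rx": 0,"ry": -0.1067,"rz": 0},
    {"x": 0,"y": 0,"z": 0,"rx": 0,"ry": 0,"rz": 0},
    {"x": 0,"y": 0,"z": 0,"rx": 0,"ry": 0,"rz": 0},
    {"x": 0,"y": 0,"z": 0,"rx": 0,"ry": 0,"rz": 0}
  ]
}}

```text
clock: 12.55
eef_pos: [0.615, -0.1795, 0.1315]
eef_rot: [[0.262, 0.891, -0.37], [0.512, -0.454, -0.729], [-0.818, 0.002, -0.576]]
contact_force: [-0.7, 0.3, 0.5]
finger_gap: 0.0853
```

Run:
```python
from h import *
pic,P=cloud("wrist"); save("w4",pic)
print("end top",rect(P,.108,.125,.50,.64,-.34,-.22))
m=(P[...,2]>.02)&(P[...,2]<.105)&(P[...,0]>.5)&(P[...,0]<.64)&(P[...,1]>-.33)&(P[...,1]<-.22)
q=P[m];a=np.radians(63.)
n=np.array([np.cos(a),np.sin(a)]);t=np.array([-n[1],n[0]])
e=(q[:,:2]-[.5665,-.274]); dn=e@n; dt=e@t
k=(abs(dn-.022)<.006); c=np.polyfit(dt[k],dn[k],1); print("lid offset",np.median(dn[k]),"slope deg",np.degrees(c[0]),"t range",np.percentile(dt[k],[.5,99.5]))
plan([(Rdown(63,-55),[.5623,-.2822,.054],6)])
print(observe()["qpos"].round(2),observe()["eef_rot"].round(3).tolist())
```

```text
end top (2063, array([ 569.6, -272.7]), array([41.8, 62.1]), 61.86, 0.1144)
lid offset 0.02130073279291318 slope deg 0.1394808910039034 t range [-0.03294422  0.02814145]
at [ 0.615  -0.1795  0.1319] gap 0.0855 t 12.6
6 rows: {'x': -0.0004, 'y': -0.0001, 'z': 0.0232, 'rx': 0.0002, 'ry': -0.0004, 'rz': -0.0003} mm 23 deg 0.0
[-0.07  0.84  0.35  1.58 -0.85  2.2 ] [[0.263, 0.891, -0.37], [0.512, -0.454, -0.729], [-0.818, 0.002, -0.576]]
```

View pics/w4.png

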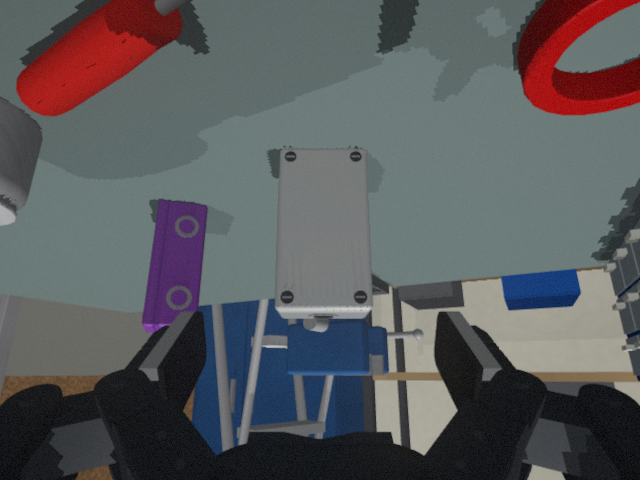

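Wrist view: pale lid with four screws straight ahead at (322,230), so the hand is on the lid side. The purple look-alike is clear at (175,262).

Run:
```python
from h import *
plan([(Rdown(63.1,-55),[.5644,-.2833,.054],6)])
```

```text
at [ 0.615  -0.1795  0.1319] gap 0.0855 t 12.6
6 rows: {'x': -0.0004, 'y': 0.0003, 'z': 0.0232, 'rx': 0.0, 'ry': -0.0004, 'rz': -0.0004} mm 23 deg 0.0
```

Request:
{"api": "arm_command", "payload": {
  "motion": [
    {"x": -0.0004,"y": 0.0003,"z": 0.02,"rx": 0,"ry": 0,"rz": 0},
    {"x": -0.0004,"y": 0.0003,"z": 0.03,"rx": 0,"ry": 0,"rz": 0},
    {"x": -0.0004,"y": 0.0003,"z": 0.03,"rx": 0,"ry": 0,"rz": 0},
    {"x": -0.0004,"y": 0.0003,"z": 0.03,"rx": 0,"ry": 0,"rz": 0},
    {"x": -0.0004,"y": 0.0003,"z": 0.02,"rx": 0,"ry": 0,"rz": 0},
    {"x": -0.0004,"y": 0.0003,"z": 0.009,"rx": 0,"ry": 0,"rz": 0},
    {"x": 0,"y": 0,"z": 0,"rx": 0,"ry": 0,"rz": 0},
    {"x": 0,"y": 0,"z": 0,"rx": 0,"ry": 0,"rz": 0}
  ]
}}

```text
clock: 13.4
eef_pos: [0.5645, -0.2832, 0.0541]
eef_rot: [[0.262, 0.891, -0.371], [0.511, -0.454, -0.73], [-0.819, 0.002, -0.574]]
contact_force: [0.7, -0.1, 0.1]
finger_gap: 0.0853
```

Request:
{"api": "arm_command", "payload": {
  "motion": [
    {"x": 0,"y": 0,"z": 0,"rx": 0,"ry": 0,"rz": 0},
    {"x": 0,"y": 0,"z": 0,"rx": 0,"ry": 0,"rz": 0},
    {"x": 0,"y": 0,"z": 0,"rx": 0,"ry": 0,"rz": 0},
    {"x": 0,"y": 0,"z": 0,"rx": 0,"ry": 0,"rz": 0},
    {"x": 0,"y": 0,"z": 0,"rx": 0,"ry": 0,"rz": 0},
    {"x": 0,"y": 0,"z": 0,"rx": 0,"ry": 0,"rz": 0}
  ],
  "fingers": 0,
  "squeeze": 60
}}

```text
clock: 14.0
eef_pos: [0.5648, -0.283, 0.0536]
eef_rot: [[0.26, 0.892, -0.37], [0.511, -0.453, -0.731], [-0.819, 0.001, -0.573]]
contact_force: [1.9, 4.0, 7.0]
finger_gap: 0.0614
```

Run:
```python
from h import *
P=cloud("top")[1]; print("end",rect(P,.108,.125,.50,.64,-.33,-.22))
s=observe();p,R=s["eef_pos"],s["eef_rot"]; print(s["contact_force"],s["qpos"].round(2))
up=p+[0,0,.06]
Rf=R@Ro.from_rotvec([0,np.pi/2,0]).as_matrix()
# rotate about grasp point 21 mm behind the TCP
g=up-.021*R[:,2]; 
plan([(R,up,3),(Rf,g+.021*Rf[:,2],12)]); print(Rf.round(3).tolist(),g)
```

```text
end (650, array([ 583.5, -276.4]), array([ 57.8, 103.8]), 84.66, 0.1147)
[2.01745649 4.35376496 6.17030405] [-0.23  0.79  0.02  1.13 -0.92  1.97]
at [ 0.5648 -0.283   0.0536] gap 0.0611 t 14.05
3 rows: {'x': -0.0164, 'y': 0.0, 'z': -0.0115, 'rx': 0.0, 'ry': 0.0, 'rz': 0.0} mm 20 deg 0.0
12 rows: {'x': 0.0027, 'y': 0.0, 'z': -0.0002, 'rx': 0.0, 'ry': 0.1309, 'rz': -0.0} mm 3 deg 7.5
[[0.37, 0.892, 0.26], [0.731, -0.453, 0.511], [0.573, 0.001, -0.819]] [ 0.57260311 -0.26764362  0.12564254]
```

Request:
{"api": "arm_command", "payload": {
  "motion": [
    {"x": -0.0082,"y": 0,"z": -0.0057,"rx": 0,"ry": 0,"rz": 0},
    {"x": -0.0164,"y": 0,"z": -0.0115,"rx": 0,"ry": 0,"rz": 0},
    {"x": -0.0164,"y": 0,"z": -0.0115,"rx": 0,"ry": 0,"rz": 0},
    {"x": -0.0082,"y": 0,"z": -0.0057,"rx": 0,"ry": 0,"rz": 0}
  ]
}}

```text
clock: 14.45
eef_pos: [0.5645, -0.2833, 0.1146]
eef_rot: [[0.261, 0.891, -0.371], [0.511, -0.454, -0.73], [-0.819, 0.001, -0.574]]
contact_force: [0.4, -0.3, -4.0]
finger_gap: 0.0612
```

Request:
{"api": "arm_command", "payload": {
  "motion": [
    {"x": 0.0013,"y": 0,"z": -0.0001,"rx": 0,"ry": 0.065,"rz": 0},
    {"x": 0.0027,"y": 0,"z": -0.0002,"rx": 0,"ry": 0.13,"rz": 0},
    {"x": 0.0027,"y": 0,"z": -0.0002,"rx": 0,"ry": 0.13,"rz": 0},
    {"x": 0.0027,"y": 0,"z": -0.0002,"rx": 0,"ry": 0.13,"rz": 0},
    {"x": 0.0027,"y": 0,"z": -0.0002,"rx": 0,"ry": 0.13,"rz": 0},
    {"x": 0.0027,"y": 0,"z": -0.0002,"rx": 0,"ry": 0.13,"rz": 0},
    {"x": 0.0027,"y": 0,"z": -0.0002,"rx": 0,"ry": 0.13,"rz": 0},
    {"x": 0.0027,"y": 0,"z": -0.0002,"rx": 0,"ry": 0.13,"rz": 0}
  ]
}}

```text
clock: 15.25
eef_pos: [0.5721, -0.2676, 0.105]
eef_rot: [[0.453, 0.891, 0.01], [0.891, -0.453, 0.017], [0.02, 0.001, -1.0]]
contact_force: [-0.0, 0.1, -4.1]
finger_gap: 0.0616
```

Request:
{"api": "arm_command", "payload": {
  "motion": [
    {"x": 0.0027,"y": 0,"z": -0.0002,"rx": 0,"ry": 0.13,"rz": 0},
    {"x": 0.0027,"y": 0,"z": -0.0002,"rx": 0,"ry": 0.13,"rz": 0},
    {"x": 0.0027,"y": 0,"z": -0.0002,"rx": 0,"ry": 0.13,"rz": 0},
    {"x": 0.0027,"y": 0,"z": -0.0002,"rx": 0,"ry": 0.13,"rz": 0},
    {"x": 0.0013,"y": 0,"z": -0.0001,"rx": 0,"ry": 0.075,"rz": 0},
    {"x": 0,"y": 0,"z": 0,"rx": 0,"ry": 0,"rz": 0},
    {"x": 0,"y": 0,"z": 0,"rx": 0,"ry": 0,"rz": 0},
    {"x": 0,"y": 0,"z": 0,"rx": 0,"ry": 0,"rz": 0}
  ]
}}

```text
clock: 16.05
eef_pos: [0.5774, -0.2572, 0.1083]
eef_rot: [[0.371, 0.892, 0.259], [0.732, -0.453, 0.509], [0.571, 0.001, -0.821]]
contact_force: [-0.5, -0.4, -4.2]
finger_gap: 0.0607
```

Run:
```python
from h import *
s=observe(); print(s["eef_rot"].round(3).tolist(),s["eef_pos"],s["contact_force"],s["qpos"].round(2))
for c in("side","wrist"):
    pic,P=cloud(c); save(c+"5",pic)
    m=(P[...,2]>.11)&(P[...,2]<.17)&(P[...,0]>.45)&(P[...,0]<.68)&(P[...,1]>-.36)&(P[...,1]<-.18)
    q=P[m]; print(c,len(q))
s6=cv2.imread("pics/side5.png")[100:260,300:500]
w=cv2.imread("pics/wrist5.png")
cv2.imwrite("pics/c5.png",np.hstack([cv2.resize(s6,(400,320)),cv2.resize(w,(400,320))]))
```

```text
[[0.371, 0.892, 0.259], [0.732, -0.453, 0.509], [0.571, 0.001, -0.821]] [ 0.57740358 -0.25723031  0.10834735] [-0.48996304 -0.35415291 -4.19908751] [-0.8   0.61  0.03  1.22  0.57  1.17]
side 842
wrist 73184
```

View pics/c5.png

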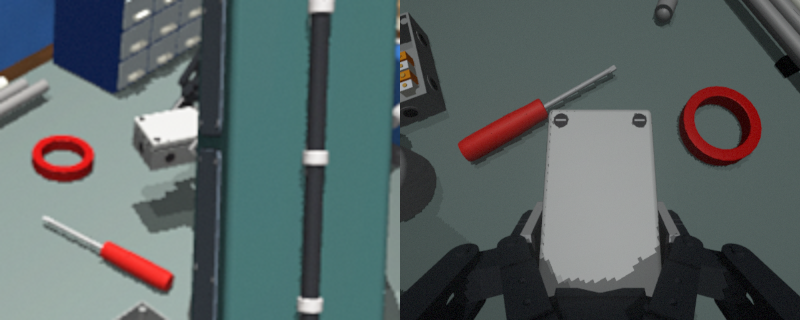

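The left half shows the box level with the lid up, and the right half shows its far end clear of driver and tape. Before lowering I check level and height.

Run:
```python
from h import *
pic,P=cloud("wrist"); s=observe();p=s["eef_pos"];a=np.radians(63.05);n=np.array([np.cos(a),np.sin(a)]);t=np.array([n[1],-n[0]])
e=P[...,:2]-p[:2]; dn=e@n; dt=e@t
m=(dn>0)&(dn<.09)&(abs(dt)<.028)&(P[...,2]>p[2]+.01)&(P[...,2]<p[2]+.06)
A=np.c_[dn[m],dt[m],np.ones(m.sum())]; c,*_=np.linalg.lstsq(A,P[m][:,2],rcond=None); print(m.sum(),"slopes deg",np.degrees(c[:2]),"z at tcp",c[2],p,"dn max",np.percentile(dn[m],99.5))
print("lid above TCP",c[2]-p[2])
```

```text
22305 slopes deg [-0.22716148 -0.09920922] z at tcp 0.13794522638800158 [ 0.57743762 -0.2570889   0.10847022] dn max 0.05204843968041274
lid above TCP 0.02947500159696409
```

Request:
{"api": "arm_command", "payload": {
  "motion": [
    {"x": -0.0086,"y": 0,"z": 0.0123,"rx": 0,"ry": 0,"rz": 0},
    {"x": -0.0143,"y": 0,"z": 0.0205,"rx": 0,"ry": 0,"rz": 0},
    {"x": -0.0143,"y": 0,"z": 0.0205,"rx": 0,"ry": 0,"rz": 0},
    {"x": -0.0086,"y": 0,"z": 0.0123,"rx": 0,"ry": 0,"rz": 0},
    {"x": -0.0051,"y": 0,"z": 0.0074,"rx": 0,"ry": 0,"rz": 0},
    {"x": 0,"y": 0,"z": 0,"rx": 0,"ry": 0,"rz": 0},
    {"x": 0,"y": 0,"z": 0,"rx": 0,"ry": 0,"rz": 0}
  ]
}}

```text
clock: 16.9
eef_pos: [0.5775, -0.2577, 0.0197]
eef_rot: [[0.371, 0.891, 0.26], [0.731, -0.453, 0.51], [0.572, 0.001, -0.82]]
contact_force: [-0.2, -0.4, -3.4]
finger_gap: 0.0612
```

Request:
{"api": "arm_command", "payload": {
  "motion": [
    {"x": -0.0006,"y": 0,"z": 0.0008,"rx": 0,"ry": 0,"rz": 0},
    {"x": -0.0006,"y": 0,"z": 0.0008,"rx": 0,"ry": 0,"rz": 0},
    {"x": 0,"y": 0,"z": 0,"rx": 0,"ry": 0,"rz": 0},
    {"x": 0,"y": 0,"z": 0,"rx": 0,"ry": 0,"rz": 0}
  ]
}}

```text
clock: 17.3
eef_pos: [0.5772, -0.2578, 0.0172]
eef_rot: [[0.372, 0.891, 0.26], [0.731, -0.454, 0.51], [0.573, 0.0, -0.82]]
contact_force: [-0.3, 1.0, -4.0]
finger_gap: 0.0613
```

Request:
{"api": "arm_command", "payload": {
  "motion": [
    {"x": -0.0006,"y": 0,"z": 0.0008,"rx": 0,"ry": 0,"rz": 0},
    {"x": -0.0006,"y": 0,"z": 0.0008,"rx": 0,"ry": 0,"rz": 0},
    {"x": -0.0003,"y": 0,"z": 0.0004,"rx": 0,"ry": 0,"rz": 0},
    {"x": 0,"y": 0,"z": 0,"rx": 0,"ry": 0,"rz": 0}
  ]
}}

```text
clock: 17.7
eef_pos: [0.5771, -0.2577, 0.0143]
eef_rot: [[0.372, 0.891, 0.26], [0.731, -0.454, 0.51], [0.573, -0.0, -0.82]]
contact_force: [-0.1, 0.6, -2.9]
finger_gap: 0.0611
```

Request:
{"api": "arm_command", "payload": {
  "motion": [
    {"x": -0.0003,"y": 0,"z": 0.0004,"rx": 0,"ry": 0,"rz": 0},
    {"x": -0.0003,"y": 0,"z": 0.0004,"rx": 0,"ry": 0,"rz": 0},
    {"x": 0,"y": 0,"z": 0,"rx": 0,"ry": 0,"rz": 0}
  ]
}}

```text
clock: 18.0
eef_pos: [0.5771, -0.2578, 0.014]
eef_rot: [[0.372, 0.891, 0.26], [0.73, -0.454, 0.51], [0.573, 0.0, -0.82]]
contact_force: [-3.6, -0.2, 4.4]
finger_gap: 0.0612
```

Request:
{"api": "arm_command", "payload": {
  "motion": [
    {"x": -0.0003,"y": 0,"z": 0.0004,"rx": 0,"ry": 0,"rz": 0},
    {"x": 0,"y": 0,"z": 0,"rx": 0,"ry": 0,"rz": 0}
  ]
}}

```text
clock: 18.2
eef_pos: [0.5771, -0.2578, 0.014]
eef_rot: [[0.372, 0.891, 0.261], [0.73, -0.454, 0.51], [0.573, 0.001, -0.819]]
contact_force: [-6.6, 0.3, 12.4]
finger_gap: 0.061
```

Request:
{"api": "arm_command", "payload": {
  "motion": [
    {"x": 0,"y": 0,"z": 0,"rx": 0,"ry": 0,"rz": 0},
    {"x": 0,"y": 0,"z": 0,"rx": 0,"ry": 0,"rz": 0},
    {"x": 0,"y": 0,"z": 0,"rx": 0,"ry": 0,"rz": 0},
    {"x": 0,"y": 0,"z": 0,"rx": 0,"ry": 0,"rz": 0},
    {"x": 0,"y": 0,"z": 0,"rx": 0,"ry": 0,"rz": 0},
    {"x": 0,"y": 0,"z": 0,"rx": 0,"ry": 0,"rz": 0}
  ],
  "fingers": 1
}}

```text
clock: 18.8
eef_pos: [0.5771, -0.2578, 0.0129]
eef_rot: [[0.372, 0.891, 0.26], [0.731, -0.454, 0.51], [0.573, 0.0, -0.82]]
contact_force: [-0.7, 0.9, 0.5]
finger_gap: 0.0856
```

Request:
{"api": "arm_command", "payload": {
  "motion": [
    {"x": 0,"y": 0,"z": -0.01,"rx": 0,"ry": 0,"rz": 0},
    {"x": 0,"y": 0,"z": -0.03,"rx": 0,"ry": 0,"rz": 0},
    {"x": 0,"y": 0,"z": -0.04,"rx": 0,"ry": 0,"rz": 0},
    {"x": 0,"y": 0,"z": -0.04,"rx": 0,"ry": 0,"rz": 0},
    {"x": 0,"y": 0,"z": -0.03,"rx": 0,"ry": 0,"rz": 0},
    {"x": 0,"y": 0,"z": 0,"rx": 0,"ry": 0,"rz": 0},
    {"x": 0,"y": 0,"z": 0,"rx": 0,"ry": 0,"rz": 0}
  ]
}}

```text
clock: 19.5
eef_pos: [0.538, -0.335, 0.1363]
eef_rot: [[0.372, 0.891, 0.261], [0.731, -0.454, 0.509], [0.572, 0.001, -0.82]]
contact_force: [0.2, -0.3, 0.1]
finger_gap: 0.0854
```

Run:
```python
from h import *
for c in("top","wrist"):
    P=cloud(c)[1]; r=rect(P,.036,.055,.50,.66,-.36,-.16); print(c,r)
c=r[1]/1000
plan([(Rdown(63.1),[c[0],c[1],.15],6)]);
```

```text
top (1479, array([ 573.1, -260.8]), array([ 62.4, 116.6]), -26.95, 0.0426)
wrist (14040, array([ 574.5, -262.1]), array([ 62.2, 116.3]), -26.92, 0.043)
at [ 0.538  -0.3338  0.1353] gap 0.0853 t 19.6
6 rows: {'x': 0.0136, 'y': 0.0, 'z': 0.0024, 'rx': -0.0001, 'ry': -0.1017, 'rz': -0.0002} mm 14 deg 5.8
```

The box lies on its back, lid up. I bring the hand upright above it and measure again.

Request:
{"api": "arm_command", "payload": {
  "motion": [
    {"x": 0.0136,"y": 0,"z": 0.0024,"rx": 0,"ry": -0.1017,"rz": 0},
    {"x": 0.0136,"y": 0,"z": 0.0024,"rx": 0,"ry": -0.1017,"rz": 0},
    {"x": 0.0136,"y": 0,"z": 0.0024,"rx": 0,"ry": -0.1017,"rz": 0},
    {"x": 0.0136,"y": 0,"z": 0.0024,"rx": 0,"ry": -0.1017,"rz": 0},
    {"x": 0.0136,"y": 0,"z": 0.0024,"rx": 0,"ry": -0.1017,"rz": 0},
    {"x": 0.0136,"y": 0,"z": 0.0024,"rx": 0,"ry": -0.1017,"rz": 0},
    {"x": 0,"y": 0,"z": 0,"rx": 0,"ry": 0,"rz": 0},
    {"x": 0,"y": 0,"z": 0,"rx": 0,"ry": 0,"rz": 0}
  ]
}}

```text
clock: 20.4
eef_pos: [0.5746, -0.2613, 0.15]
eef_rot: [[0.452, 0.892, -0.001], [0.892, -0.452, 0.001], [0.001, -0.001, -1.0]]
contact_force: [-0.6, -0.8, -0.8]
finger_gap: 0.0854
```

Request:
{"api": "arm_command", "payload": {
  "motion": [
    {"x": 0,"y": 0,"z": 0,"rx": 0,"ry": 0,"rz": 0},
    {"x": 0,"y": 0,"z": 0,"rx": 0,"ry": 0,"rz": 0}
  ]
}}

```text
clock: 20.6
eef_pos: [0.574, -0.2636, 0.1502]
eef_rot: [[0.455, 0.891, -0.001], [0.891, -0.455, 0.001], [0.0, -0.001, -1.0]]
contact_force: [-0.5, 0.2, 0.7]
finger_gap: 0.0854
```

Run:
```python
from h import *
P=cloud("wrist")[1]; r=rect(P,.036,.055,.50,.66,-.36,-.16); print(r)
c=r[1]/1000
plan([(Rdown(90+r[3]),[c[0],c[1],.0125],5)]); print(observe()["eef_rot"].round(3).tolist(),observe()["qvel"].round(3))
```

```text
(15627, array([ 574.7, -262.2]), array([ 62.2, 115.5]), -27.04, 0.0436)
at [ 0.5741 -0.2637  0.1503] gap 0.0851 t 20.65
5 rows: {'x': 0.0003, 'y': -0.0, 'z': 0.0276, 'rx': -0.0001, 'ry': -0.0, 'rz': -0.0001} mm 28 deg 0.0
[[0.455, 0.891, -0.0], [0.891, -0.455, 0.0], [0.0, -0.001, -1.0]] [ 0.    -0.003  0.001  0.    -0.001 -0.001]
```

Request:
{"api": "arm_command", "payload": {
  "motion": [
    {"x": 0.0005,"y": 0,"z": 0.03,"rx": 0,"ry": 0,"rz": 0},
    {"x": 0.0005,"y": 0,"z": 0.04,"rx": 0,"ry": 0,"rz": 0},
    {"x": 0.0005,"y": 0,"z": 0.04,"rx": 0,"ry": 0,"rz": 0},
    {"x": 0,"y": 0,"z": 0.02,"rx": 0,"ry": 0,"rz": 0},
    {"x": 0,"y": 0,"z": 0.008,"rx": 0,"ry": 0,"rz": 0},
    {"x": 0,"y": 0,"z": 0,"rx": 0,"ry": 0,"rz": 0},
    {"x": 0,"y": 0,"z": 0,"rx": 0,"ry": 0,"rz": 0}
  ]
}}

```text
clock: 21.35
eef_pos: [0.5757, -0.2622, 0.0138]
eef_rot: [[0.454, 0.891, 0.001], [0.891, -0.454, -0.001], [-0.001, 0.002, -1.0]]
contact_force: [-0.7, 0.1, 0.2]
finger_gap: 0.0854
```

Request:
{"api": "arm_command", "payload": {
  "motion": [
    {"x": 0,"y": 0,"z": 0,"rx": 0,"ry": 0,"rz": 0},
    {"x": 0,"y": 0,"z": 0,"rx": 0,"ry": 0,"rz": 0},
    {"x": 0,"y": 0,"z": 0,"rx": 0,"ry": 0,"rz": 0},
    {"x": 0,"y": 0,"z": 0,"rx": 0,"ry": 0,"rz": 0},
    {"x": 0,"y": 0,"z": 0,"rx": 0,"ry": 0,"rz": 0},
    {"x": 0,"y": 0,"z": 0,"rx": 0,"ry": 0,"rz": 0},
    {"x": 0,"y": 0,"z": 0,"rx": 0,"ry": 0,"rz": 0}
  ],
  "fingers": 0,
  "squeeze": 50
}}

```text
clock: 22.05
eef_pos: [0.5758, -0.262, 0.014]
eef_rot: [[0.454, 0.891, 0.001], [0.891, -0.454, -0.002], [-0.001, 0.002, -1.0]]
contact_force: [-1.5, -0.6, 6.9]
finger_gap: 0.061
```

Request:
{"api": "arm_command", "payload": {
  "motion": [
    {"x": 0,"y": 0,"z": -0.01,"rx": 0,"ry": 0,"rz": 0},
    {"x": 0,"y": 0,"z": -0.03,"rx": 0,"ry": 0,"rz": 0},
    {"x": 0,"y": 0,"z": -0.045,"rx": 0,"ry": 0,"rz": 0},
    {"x": 0,"y": 0,"z": -0.05,"rx": 0,"ry": 0,"rz": 0},
    {"x": 0,"y": 0,"z": -0.05,"rx": 0,"ry": 0,"rz": 0},
    {"x": 0,"y": 0,"z": -0.035,"rx": 0,"ry": 0,"rz": 0},
    {"x": 0,"y": 0,"z": -0.01,"rx": 0,"ry": 0,"rz": 0}
  ]
}}

```text
clock: 22.75
eef_pos: [0.576, -0.2619, 0.2474]
eef_rot: [[0.454, 0.891, 0.005], [0.891, -0.454, -0.004], [-0.001, 0.006, -1.0]]
contact_force: [0.3, -0.1, -4.1]
finger_gap: 0.0614
```

Run:
```python
from h import *
print(observe()["contact_force"])
plan([(Rdown(83.6),[.568,.2757,.245],16)])
```

```text
[ 0.32820912 -0.11623658 -4.0591821 ]
at [ 0.576  -0.2619  0.2474] gap 0.0614 t 22.75
16 rows: {'x': 0.0321, 'y': -0.0105, 'z': 0.0001, 'rx': 0.0004, 'ry': 0.0001, 'rz': -0.0224} mm 34 deg 1.3
```

Request:
{"api": "arm_command", "payload": {
  "motion": [
    {"x": 0.0321,"y": -0.0105,"z": 0.0001,"rx": 0,"ry": 0,"rz": -0.0224},
    {"x": 0.0321,"y": -0.0105,"z": 0.0001,"rx": 0,"ry": 0,"rz": -0.0224},
    {"x": 0.0321,"y": -0.0105,"z": 0.0001,"rx": 0,"ry": 0,"rz": -0.0224},
    {"x": 0.0321,"y": -0.0105,"z": 0.0001,"rx": 0,"ry": 0,"rz": -0.0224},
    {"x": 0.0321,"y": -0.0105,"z": 0.0001,"rx": 0,"ry": 0,"rz": -0.0224},
    {"x": 0.0321,"y": -0.0105,"z": 0.0001,"rx": 0,"ry": 0,"rz": -0.0224},
    {"x": 0.0321,"y": -0.0105,"z": 0.0001,"rx": 0,"ry": 0,"rz": -0.0224},
    {"x": 0.0321,"y": -0.0105,"z": 0.0001,"rx": 0,"ry": 0,"rz": -0.0224}
  ]
}}

```text
clock: 23.55
eef_pos: [0.5952, 0.009, 0.2409]
eef_rot: [[0.287, 0.958, -0.002], [0.958, -0.287, -0.0], [-0.001, -0.002, -1.0]]
contact_force: [0.7, -0.2, -4.5]
finger_gap: 0.0613
```

Request:
{"api": "arm_command", "payload": {
  "motion": [
    {"x": 0.0321,"y": -0.0105,"z": 0.0001,"rx": 0,"ry": 0,"rz": -0.0224},
    {"x": 0.0321,"y": -0.0105,"z": 0.0001,"rx": 0,"ry": 0,"rz": -0.0224},
    {"x": 0.0321,"y": -0.0105,"z": 0.0001,"rx": 0,"ry": 0,"rz": -0.0224},
    {"x": 0.0321,"y": -0.0105,"z": 0.0001,"rx": 0,"ry": 0,"rz": -0.0224},
    {"x": 0.0321,"y": -0.0105,"z": 0.0001,"rx": 0,"ry": 0,"rz": -0.0224},
    {"x": 0.0321,"y": -0.0105,"z": 0.0001,"rx": 0,"ry": 0,"rz": -0.0224},
    {"x": 0.0321,"y": -0.0105,"z": 0.0001,"rx": 0,"ry": 0,"rz": -0.0224},
    {"x": 0.0321,"y": -0.0105,"z": 0.0001,"rx": 0,"ry": 0,"rz": -0.0224}
  ]
}}

```text
clock: 24.35
eef_pos: [0.5673, 0.2772, 0.2399]
eef_rot: [[0.111, 0.994, -0.002], [0.994, -0.111, -0.001], [-0.001, -0.002, -1.0]]
contact_force: [-0.2, 0.8, -4.1]
finger_gap: 0.0614
```

Request:
{"api": "arm_command", "payload": {
  "motion": [
    {"x": 0,"y": 0,"z": 0,"rx": 0,"ry": 0,"rz": 0},
    {"x": 0,"y": 0,"z": 0,"rx": 0,"ry": 0,"rz": 0},
    {"x": 0,"y": 0,"z": 0,"rx": 0,"ry": 0,"rz": 0},
    {"x": 0,"y": 0,"z": 0,"rx": 0,"ry": 0,"rz": 0},
    {"x": 0,"y": 0,"z": 0,"rx": 0,"ry": 0,"rz": 0},
    {"x": 0,"y": 0,"z": 0,"rx": 0,"ry": 0,"rz": 0},
    {"x": 0,"y": 0,"z": 0,"rx": 0,"ry": 0,"rz": 0},
    {"x": 0,"y": 0,"z": 0,"rx": 0,"ry": 0,"rz": 0}
  ]
}}

```text
clock: 25.15
eef_pos: [0.5682, 0.2758, 0.2408]
eef_rot: [[0.112, 0.994, -0.0], [0.994, -0.112, -0.0], [-0.0, -0.0, -1.0]]
contact_force: [-1.0, -0.2, -2.9]
finger_gap: 0.0611
```

```bash
cat > fit.py <<'E'
from h import *
pic,P=cloud("wrist"); s=observe(); p,R=s["eef_pos"],s["eef_rot"]
Q=(P-p)@R*1000
for n,zl,zh in(("mid",.085,.1),("held",p[2]+.025,p[2]+.036)):
    m=(P[...,2]>zl)&(P[...,2]<zh)&(abs(Q[...,0]-(50 if n=="mid" else 45))<(30 if n=="mid" else 25))&(abs(Q[...,1])<45)
    q=Q[m]; print(n,m.sum(),np.percentile(q,[.5,1,50,99,99.5],axis=0)[:,:2].round(1).tolist(),"z",P[m][:,2].mean(),cv2.minAreaRect(q[:,:2].astype(np.float32)))
print(p,R.round(3).tolist(),s["qvel"].round(3))
E
python3 fit.py
```

```text
mid 1923 [[42.2, -30.6], [42.3, -30.2], [50.2, 0.1], [57.8, 30.3], [57.8, 30.6]] z 0.09332688320374001 ((49.971431732177734, 0.0012035369873046875), (61.89970397949219, 15.877086639404297), 89.89661407470703)
held 24057 [[20.2, -30.3], [20.4, -29.8], [40.2, 0.0], [57.1, 29.7], [57.3, 30.1]] z 0.2701994856755208 ((38.74495315551758, -0.12114334106445312), (62.601932525634766, 37.48704528808594), 89.99678802490234)
[0.56813763 0.27591852 0.24082714] [[0.112, 0.994, -0.0], [0.994, -0.112, -0.0], [-0.0, -0.0, -1.0]] [0.002 0.    0.002 0.    0.    0.002]
```

Request:
{"api": "arm_command", "payload": {
  "motion": [
    {"x": 0.0005,"y": 0,"z": 0.015,"rx": 0,"ry": 0,"rz": 0},
    {"x": 0,"y": 0,"z": 0.033,"rx": 0,"ry": 0,"rz": 0},
    {"x": 0,"y": 0,"z": 0.035,"rx": 0,"ry": 0,"rz": 0},
    {"x": 0,"y": 0,"z": 0.03,"rx": 0,"ry": 0,"rz": 0},
    {"x": 0,"y": 0,"z": 0.014,"rx": 0,"ry": 0,"rz": 0},
    {"x": 0,"y": 0,"z": 0,"rx": 0,"ry": 0,"rz": 0},
    {"x": 0,"y": 0,"z": 0,"rx": 0,"ry": 0,"rz": 0},
    {"x": 0,"y": 0,"z": 0,"rx": 0,"ry": 0,"rz": 0}
  ]
}}

```text
clock: 26.0
eef_pos: [0.5688, 0.2767, 0.1151]
eef_rot: [[0.112, 0.994, 0.002], [0.994, -0.112, 0.0], [0.0, 0.002, -1.0]]
contact_force: [0.1, 0.2, -3.5]
finger_gap: 0.0612
```

Request:
{"api": "arm_command", "payload": {
  "motion": [
    {"x": 0,"y": 0,"z": 0.001,"rx": 0,"ry": 0,"rz": 0},
    {"x": 0,"y": 0,"z": 0.001,"rx": 0,"ry": 0,"rz": 0},
    {"x": 0,"y": 0,"z": 0.0005,"rx": 0,"ry": 0,"rz": 0},
    {"x": 0,"y": 0,"z": 0,"rx": 0,"ry": 0,"rz": 0},
    {"x": 0,"y": 0,"z": 0,"rx": 0,"ry": 0,"rz": 0}
  ]
}}

```text
clock: 26.5
eef_pos: [0.5682, 0.2764, 0.1113]
eef_rot: [[0.112, 0.994, -0.0], [0.994, -0.112, -0.0], [-0.0, -0.0, -1.0]]
contact_force: [0.2, -0.0, -3.4]
finger_gap: 0.061
```

Request:
{"api": "arm_command", "payload": {
  "motion": [
    {"x": 0,"y": 0,"z": 0.001,"rx": 0,"ry": 0,"rz": 0},
    {"x": 0,"y": 0,"z": 0.001,"rx": 0,"ry": 0,"rz": 0},
    {"x": 0,"y": 0,"z": 0,"rx": 0,"ry": 0,"rz": 0},
    {"x": 0,"y": 0,"z": 0,"rx": 0,"ry": 0,"rz": 0}
  ]
}}

```text
clock: 26.9
eef_pos: [0.5681, 0.2764, 0.1093]
eef_rot: [[0.112, 0.994, -0.0], [0.994, -0.112, -0.0], [-0.001, -0.0, -1.0]]
contact_force: [-0.2, -0.3, -3.1]
finger_gap: 0.0611
```

Request:
{"api": "arm_command", "payload": {
  "motion": [
    {"x": 0,"y": 0,"z": 0.0005,"rx": 0,"ry": 0,"rz": 0},
    {"x": 0,"y": 0,"z": 0.0005,"rx": 0,"ry": 0,"rz": 0},
    {"x": 0,"y": 0,"z": 0,"rx": 0,"ry": 0,"rz": 0},
    {"x": 0,"y": 0,"z": 0,"rx": 0,"ry": 0,"rz": 0}
  ]
}}

```text
clock: 27.3
eef_pos: [0.5681, 0.2764, 0.1083]
eef_rot: [[0.112, 0.994, -0.0], [0.994, -0.112, -0.0], [-0.0, -0.0, -1.0]]
contact_force: [-0.3, 0.7, -4.1]
finger_gap: 0.0611
```

Request:
{"api": "arm_command", "payload": {
  "motion": [
    {"x": 0,"y": 0,"z": 0.0005,"rx": 0,"ry": 0,"rz": 0},
    {"x": 0,"y": 0,"z": 0,"rx": 0,"ry": 0,"rz": 0},
    {"x": 0,"y": 0,"z": 0,"rx": 0,"ry": 0,"rz": 0}
  ]
}}

```text
clock: 27.6
eef_pos: [0.5683, 0.2765, 0.108]
eef_rot: [[0.112, 0.994, 0.0], [0.994, -0.112, -0.0], [-0.0, 0.0, -1.0]]
contact_force: [0.0, -0.2, 0.8]
finger_gap: 0.0608
```

Contact begins. A small press, then release and rise.

Request:
{"api": "arm_command", "payload": {
  "motion": [
    {"x": 0,"y": 0,"z": 0.0004,"rx": 0,"ry": 0,"rz": 0},
    {"x": 0,"y": 0,"z": 0,"rx": 0,"ry": 0,"rz": 0},
    {"x": 0,"y": 0,"z": 0,"rx": 0,"ry": 0,"rz": 0}
  ]
}}

```text
clock: 27.9
eef_pos: [0.5683, 0.2765, 0.108]
eef_rot: [[0.112, 0.994, 0.001], [0.994, -0.112, -0.0], [-0.0, 0.001, -1.0]]
contact_force: [-2.7, -1.3, 5.9]
finger_gap: 0.0613
```

Request:
{"api": "arm_command", "payload": {
  "motion": [
    {"x": 0,"y": 0,"z": 0,"rx": 0,"ry": 0,"rz": 0},
    {"x": 0,"y": 0,"z": 0,"rx": 0,"ry": 0,"rz": 0},
    {"x": 0,"y": 0,"z": 0,"rx": 0,"ry": 0,"rz": 0},
    {"x": 0,"y": 0,"z": 0,"rx": 0,"ry": 0,"rz": 0},
    {"x": 0,"y": 0,"z": 0,"rx": 0,"ry": 0,"rz": 0},
    {"x": 0,"y": 0,"z": 0,"rx": 0,"ry": 0,"rz": 0}
  ],
  "fingers": 1
}}

```text
clock: 28.5
eef_pos: [0.5681, 0.2764, 0.1073]
eef_rot: [[0.112, 0.994, -0.0], [0.994, -0.112, -0.0], [-0.0, -0.0, -1.0]]
contact_force: [0.0, -0.3, -1.0]
finger_gap: 0.0853
```

Request:
{"api": "arm_command", "payload": {
  "motion": [
    {"x": 0,"y": 0,"z": -0.01,"rx": 0,"ry": 0,"rz": 0},
    {"x": 0,"y": 0,"z": -0.03,"rx": 0,"ry": 0,"rz": 0},
    {"x": 0,"y": 0,"z": -0.045,"rx": 0,"ry": 0,"rz": 0},
    {"x": 0,"y": 0,"z": -0.045,"rx": 0,"ry": 0,"rz": 0},
    {"x": 0,"y": 0,"z": -0.03,"rx": 0,"ry": 0,"rz": 0},
    {"x": 0,"y": 0,"z": -0.02,"rx": 0,"ry": 0,"rz": 0},
    {"x": 0,"y": 0,"z": 0,"rx": 0,"ry": 0,"rz": 0},
    {"x": 0,"y": 0,"z": 0,"rx": 0,"ry": 0,"rz": 0}
  ]
}}

```text
clock: 29.3
eef_pos: [0.5682, 0.2765, 0.2876]
eef_rot: [[0.112, 0.994, 0.0], [0.994, -0.112, -0.0], [-0.0, 0.0, -1.0]]
contact_force: [-0.6, 0.4, -0.4]
finger_gap: 0.0852
```

Run:
```python
from h import *
for c in("wrist","top","side"):
    pic,P=cloud(c); print(c,rect(P,.13,.145,.52,.635,.2,.345)); 
    if c!="wrist": print(" open",rect(P,.025,.045,.39,.49,-.07,.08))
save("s6",cv2.resize(pic[220:400,120:330],(760,600)))
```

```text
wrist (11642, array([567.4, 275.8]), array([ 62.1, 115.1]), -6.46, 0.1368)
top (1770, array([567.5, 276.5]), array([ 62.7, 116.6]), -6.17, 0.1368)
 open (311, array([438.9,   3.8]), array([ 62.8, 115.9]), -3.61, 0.0343)
side (1400, array([566.4, 275.7]), array([ 65.8, 115.8]), -5.63, 0.1368)
 open (479, array([437.6,   2. ]), array([ 65.7, 120.7]), -4.15, 0.0321)
```

View pics/s6.png

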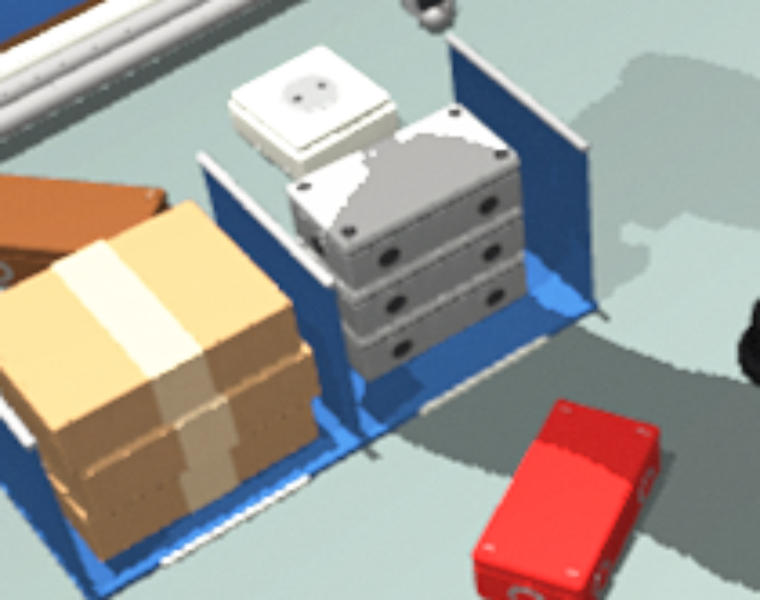

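The crop shows three boxes, lids up, in one flush column in the free bay. I hand in.

```bash
python3 -c "
from cell import ticket; print(ticket.hand_in())"
```

```text
the job is handed in; nothing more can be done
None
```

Both boxes are stacked lid up on the bottom box in the free bay of the rack, and the job is handed in. I set the flat box down first. I then laid the standing box on its back on the bench, let go, took it again from above and set it on top.

**Last checks, at about 29 s on the clock:**
- **Alignment:** the top camera puts the three box centres within 1 mm of each other: base (568.3, 276.6), middle (567.8, 276.9) and top (567.5, 276.5) mm. The base figure is from before stacking, as it is now covered. Their turns agree within 0.1°, and the side picture shows a flush column.
- **Height:** the top lid measured 136.8 mm against 138 mm nominal. The depth readings ran 0.4 to 1.4 mm low on the other lids too.
- **Forces:** I saw no more than about 15 N at the wrist, at the readings I took after each move.
- **Disagreements:** the side camera gave the top box about 1 mm off in x and 0.5° off in turn, but it measures box widths less accurately.
- **Other things:** the open box still reads close to where it was at the start. I did not measure the other bystanders again; none was touched as far as I could see.

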